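Index the sample carousel and show a capsule's base to the inspection camera

TASK

Turn the carousel so that the orange-capped steel capsule clicks into place at the opening of the clear guard, let go of the carousel, then lift that capsule out through the opening. Hold it in the air in front of the inspection camera with its flat base squarely facing the lens, centred on the lens axis and 100 mm from the lens, and finish while still holding it there, still. Leave the other capsules in their pockets and the carousel on its click, and do not touch the camera or disturb the beaker and the bottle.

Things in the scene. Friction and masses are not known exactly. Their poses are not given: they have to be found in the camera images.
- carousel: Fixed white round housing of the sample carousel, 284 mm across. Origin on its axis on the bench, z up; -x points to the middle of the guard's opening (orange tab). A clear guard plate with metal edging, 128-132 mm above the bench, covers 58 to 144 mm radius all round but for the opening (77 mm wide at its inner end, 130 mm at the pocket). Four posts at 139 mm radius carry it, none in the opening.
- turret (a joint): Angle of the aluminium turntable (260 mm across, upper face 55 mm above the bench), rad, positive anticlockwise from above; 0 at the start, travel -3.3 to 3.3. A sprung detent clicks every 60 degrees (1.047 rad), 0 included; it pulls to the nearest click from within about 0.4 rad and resists turning, fast turning more so; turn smoothly. At each click a pocket is in the opening. Capsules ride along.
- knob (a point): Centre of the blue bar knob that turns the turntable: on the carousel's axis, 165 mm above the bench. The bar is 50 mm long along this point's x axis, 16 mm wide (y), 30 mm high (150 to 180 mm above the bench), on a 16 mm steel shaft. It turns with the turntable; at the start its length points to the opening.
- station (a point): Where the centre of a capsule standing in the pocket at the opening lies: 100 mm from the carousel's axis, 87 mm above the bench; fixed to the housing. There are six pockets at 60 degree steps on that radius: black collars 10 mm high, inner diameter 39 mm, standing on the turntable. The pockets next to this one are under the guard.
- capsule_orange_mid (a point): Centre (half-way up) of the capsule to be shown: a steel cylinder 36 mm in diameter and 64 mm high, its top 14 mm a bright orange cap of the same diameter, about 0.16 kg. z runs from base to cap. At the start it stands in one of the two pockets next to the opening, left or right, under the guard; the pocket at the opening is empty.
- capsule_orange_base (a point): Centre of the flat underside of the orange-capped capsule, 32 mm below its middle; z runs from base to cap.
- capsule_grey_mid (a point): Centre of a like capsule with a grey cap, in the other pocket next to the opening. It stays in its pocket.
- capsule_green_mid (a point): Centre of a like capsule with a green cap, in the pocket opposite the opening at the start. It stays in its pocket.
- lens (a point): Centre of the camera's lens face. z is the viewing direction: upwards, leaning 0.25 to 0.5 rad from vertical roughly towards the robot. The camera is a black cylinder 54 mm across (44 mm at the lens), 72 mm long, in a yoke whose pivot is 75 mm above the bench, 40 mm behind the lens face. The clamp is stiff but a push would turn it.
- camera (a joint): Lean of the camera's viewing direction from vertical, rad; differs each time and must be left as it is.
- stand: The camera's fixed foot (100 mm square, 12 mm thick) and yoke (two posts 89 mm high, 76 mm apart outside, 96 mm over the clamp knobs). Origin under the foot's centre on the bench; the camera leans to its -x side.
- beaker: A loose glass beaker, 60 mm across and 75 mm high, origin at the underside; bystander.
- bottle: A loose amber bottle with a white cap, 50 mm across and 110 mm high, origin at the underside; bystander.
Not all that is in view belongs to the job. What is shaped like the part that bears capsule_green_mid but purple or turquoise is not meant.

How it is judged (in metres and radians):
On the way, in this order (a step that is already met when the one before it is completed fails the run):
1. the orange-capped capsule stands in its pocket at the opening, the turntable at rest on its click and let go (horizontal distance between capsule_orange_mid and station below 0.01 m and z of capsule_orange_mid in the frame of carousel below 0.095 m and angle between capsule_orange_mid's own z axis and vertical below 0.35 rad and (value of joint turret between 0.9672 and 1.1272 rad or value of joint turret between -1.1272 and -0.9672 rad) and velocity of joint turret between -0.1 and 0.1 rad/s and contact force between the fingers and turret below 0.3 N), for 0.2 s.
2. the capsule is lifted clear of its pocket in the fingers (z of capsule_orange_base in the frame of carousel above 0.075 m and contact force between the fingers and capsule_orange above 1 N), for 0.1 s.
At the end, for the whole second after the job is handed in: Gripper still holds the capsule at rest, touching nothing else: base centre 85-115 mm in front of the lens, within 12 mm of its axis in x and y, base to the lens, axis within 0.17 rad of the view; turntable within 0.08 rad of that click; grey and green capsules stand in their pockets (x of capsule_orange_base in the frame of lens between -0.012 and 0.012 m and y of capsule_orange_base in the frame of lens between -0.012 and 0.012 m and z of capsule_orange_base in the frame of lens between 0.085 and 0.115 m and z of capsule_orange_mid in the frame of lens above 0.11 m and angle between the z axis of capsule_orange_base and the z axis of lens, either way round below 0.17 rad and contact force between the fingers and capsule_orange above 1 N and linear speed of capsule_orange below 0.02 m/s and angular speed of capsule_orange below 0.2 rad/s and contact force between capsule_orange and stand below 0.1 N and contact force between capsule_orange and carousel below 0.1 N and (value of joint turret between 0.9672 and 1.1272 rad or value of joint turret between -1.1272 and -0.9672 rad) and z of each of capsule_grey_mid, capsule_green_mid in the frame of carousel below 0.095 m and angle between each of capsule_grey_mid, capsule_green_mid's own z axis and vertical below 0.35 rad); the arm keeps its last pose, push and grip.
It fails at once if another capsule lifted out of its pocket or tipped (not (z of capsule_grey_mid in the frame of carousel below 0.095 m and angle between capsule_grey_mid's own z axis and vertical below 0.35 rad) or not (z of capsule_green_mid in the frame of carousel below 0.095 m and angle between capsule_green_mid's own z axis and vertical below 0.35 rad)).
It fails at once if the camera touched (contact force between stand and the arm above 1 N or contact force between stand and the fingers above 1 N or contact force between stand and capsule_orange above 1 N or distance of lens from where it was at the start of the episode above 0.005 m).
It fails at once if the beaker or the bottle pushed more than 15 mm or tipped (distance of any of beaker, bottle from where it was at the start of the episode above 0.015 m or angle between any of beaker, bottle's own z axis and vertical above 0.3 rad).
It also fails if it takes over 56 s, if anything falls off the work surface, if the arm or the gripper's body presses on something with over 40 N, if the wrist force passes 120 N, or if a joint passes its speed limit or range.

ROBOT

A 6-joint arm with a two-finger parallel gripper is mounted at the origin on the work surface. World frame = base frame: x ahead of the robot, y to its left, z up, the work surface at z = 0. Lengths are in mm, angles in degrees, forces in N, time in s.
With the tool pointing down it reaches from about 350 to 850 mm from the base axis. Payload 8.1 kg.
Tool frame: the origin (TCP) lies at the very end of the fingers, on their centre line; the grasp point (between the pads) lies 19 mm behind it; z points along the fingers, y is the direction in which the jaws open and shut (so a half turn about z gives the same grasp; the last joint's range is limited). The gripper opens to 85 mm and grips with 20 to 120 N. Pads are 22 mm wide; open, the fingers measure 114 mm over their backs; the gripper's body (76 mm by 85 mm) begins 54 mm behind the grasp point. The pads swing forward as they close: fully open they stand 13 mm farther back than shut.
Start: joints at [67.93, 7.471, 85.268, -0, 87.261, -4.893], TCP at [177.176, 573.249, 231.292] pointing down, gripper open.
Joint ranges: [-169.43, 169.43], [-51.17, 129.36], [1.28, 143.12], [-76.62, 256.62], [0, 156.53], [-152.29, 152.29]. Speed limits (degrees/s): [136.94, 136.94, 159.86, 180, 180, 180].

INTERFACE

Orientations are given as [roll, pitch, yaw] about the fixed x, y, z axes, in that order (R = Rz(yaw) Ry(pitch) Rx(roll)).
In Python, from bench import sensors, viewer, job gives the robot as it stands.
- The arm moves only by the shell command python3 -m pendant 'ROWS' [FORCE]. ROWS is JSON, one flat list of numbers, 5 for each row, row after row: the shift along the world's x, y, z in mm, then the turn about the world's z in rad, then the finger opening in mm, from 0 to 85.4. In form: [x, y, z, twist, hand, x, y, z, twist, hand, ...]. A call has 1 to 12 rows; each row shifts and turns the pose as measured when the row begins; what a row does not reach is not made up. A row lasts 1/12 s, in which the tool goes at most 41.7 mm and 7.16 degrees, less where a joint would pass 70% of its speed; a pose out of reach is approached as far as the arm can. A call with a gripper value outside its range is refused whole. The fingers move at their own pace and stop on an object; FORCE is the grip in N (left out, the last holds). Time passes only in rows, so rows that do not move let the fingers close. It gives the time, the measured TCP pose, the force and the opening at its end, in the units of the state.
- sensors.sense(): the state, without advancing time (a new reading comes with each control period).
- viewer.snapshot(name): name is "scene" or "top" or "wrist"; returns a dict with "frame" (420x560x3 uint8, blue, green, red), "z_map" (420x560 float32, mm along the optical axis (not along the pixel's ray), 0 where there is no reading), "fx", "fy", "cx", "cy" (pixels), "view" (4x4, takes a point from world to camera coordinates). Camera axes: x right, y down, z forward; pixel columns grow to the right and rows downward; lengths in mm; the calibration is good to about 2 mm. The wrist camera is an equidistant fisheye: a pixel r from the principal point sees the ray r / f radians off the axis. A picture is of the moment at which its call begins.
- job.hand_in(): hands the job in, once; it reports no verdict.
The state is a dict: "time": time; "joint_pos": joint angles; "qd": joint speeds; "joint_efforts": joint torques, N m; "tool_pos": TCP position; "tcp_rot": TCP orientation; "ft_force": force on the tool from outside, world axes, zero at the start; "wrist_torque": the same for the moment, N m; "finger_gap": finger opening in mm.
Only numpy, scipy, OpenCV 4.12 (cv2) and the standard library are available. Lean on these libraries where they do the work, as an engineer would, in place of code of your own. Each camera call takes 0.05 s, during which the arm holds its last target.

## Working session

There is one attempt and no reset: what is moved stays moved. The work goes in short steps, Python scripts to look and compute and a shell command to move; the robot and the scene stay as the last step left them, time stands still between calls to the robot, and variables do not carry over. Pictures are saved under pics/ and viewed, and the job is handed in when it is done.

```bash
ls; mkdir -p pics; cat > h.py <<'E'
import numpy as np, cv2, pickle
from bench import sensors, viewer
def snap(n,tag):
    s=viewer.snapshot(n); cv2.imwrite(f'pics/{tag}.png',s['frame']); pickle.dump(s,open(f'pics/{tag}.pkl','wb')); return s
def cloud(s):
    z=s['z_map'];v,u=np.mgrid[:z.shape[0],:z.shape[1]]
    P=np.stack([(u-s['cx'])/s['fx']*z,(v-s['cy'])/s['fy']*z,z],-1)
    V=np.array(s['view']);return (P-V[:3,3])@V[:3,:3]
E
python3 - <<'E'
from h import *
print(sensors.sense())
for n in('scene','top','wrist'):
    s=snap(n,n+'0');print(n,s['fx'],s['cx'],s['cy'],np.round(s['view'],3).tolist())
E
```

```text
pics
{'time': 0.0, 'joint_pos': array([ 6.79301586e+01,  7.51746544e+00,  8.53261448e+01,  3.32911788e-04,
        8.72608072e+01, -4.89391431e+00]), 'qd': array([ 0.02956371, -0.01566115,  0.01304153, -0.02497806,  0.10201238,
       -0.01072551]), 'joint_efforts': array([ 1.06679952e-03, -5.69373465e+01, -5.00575483e+01, -7.66836195e-06,
        1.40819780e-02, -5.09187896e-05]), 'tool_pos': array([176.97200712, 572.75979815, 230.24988338]), 'tcp_rot': array([-1.79895992e+02, -9.23925272e-03,  1.62824048e+02]), 'ft_force': array([-0.12090194, -0.43332621, -0.3147214 ]), 'wrist_torque': array([-0.01589366, -0.02785032, -0.11395642]), 'finger_gap': 85.08728378417405}
scene 540.8016757856628 283.0730147527254 210.9422668059315 [[-0.499, 0.866, -0.021, 314.55], [0.555, 0.301, -0.775, -229.914], [-0.665, -0.398, -0.631, 1472.001], [0.0, 0.0, 0.0, 1.0]]
top 386.01933053812184 278.18905065856904 215.15627033019035 [[0.109, -0.994, 0.001, -62.083], [-0.97, -0.106, -0.219, 611.224], [0.218, 0.022, -0.976, 863.339], [0.0, 0.0, 0.0, 1.0]]
wrist 325.19226210127806 277.87781640484036 210.92308939351253 [[0.295, 0.955, -0.001, -600.488], [0.913, -0.281, 0.296, -38.915], [0.283, -0.088, -0.955, 379.855], [0.0, 0.0, 0.0, 1.0]]
```

View pics/scene0.png

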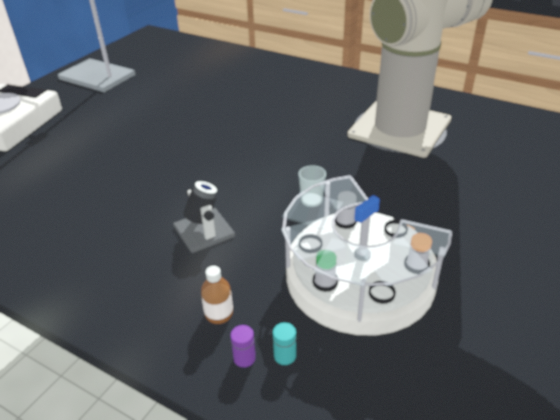

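View pics/top0.png

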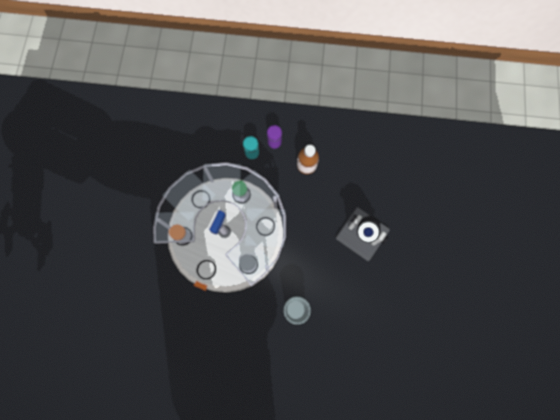

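View pics/wrist0.png

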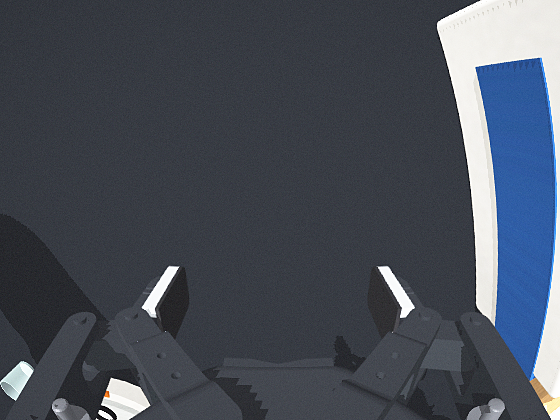

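```bash
python3 - <<'E'
from h import *
for t in('top0','scene0'):
    s=pickle.load(open(f'pics/{t}.pkl','rb'));P=cloud(s);hsv=cv2.cvtColor(s['frame'],cv2.COLOR_BGR2HSV)
    V=np.array(s['view']);C=-V[:3,:3].T@V[:3,3]
    def ray(u,v,z):
        d=V[:3,:3].T@np.array([(u-s['cx'])/s['fx'],(v-s['cy'])/s['fy'],1]);return C+d*(z-C[2])/d[2]
    print(t,'cam',C.round())
    for n,lo,hi in(('blue',(105,120,60),(125,255,255)),('orange',(5,120,100),(18,255,255)),('green',(50,80,50),(80,255,255))):
        m=cv2.inRange(hsv,lo,hi);k,l,st,ce=cv2.connectedComponentsWithStats(m)
        for i in range(1,k):
            if 15<st[i,4]<1000:
                q=P[l==i];q=q[q[:,2]<400]
                print(n,st[i].tolist(),ce[i].round(1),np.median(q,0).round(1) if len(q) else None,'zr',np.percentile(q[:,2],[5,95]).round() if len(q) else'')
                if n=='blue':
                    ct=cv2.findContours((l==i).astype(np.uint8),0,2)[0][0];print(cv2.minAreaRect(ct))
    # lens: dump region
    if t=='top0':
        print(np.round(P[225:240:3,360:378:3],0).tolist())
    c=s['frame']; x=(300,420,180,290) if t=='top0' else (150,270,160,260)
    cv2.imwrite(f'pics/{t}_lens.png',cv2.resize(c[x[2]:x[3],x[0]:x[1]],None,fx=6,fy=6)[:600,:800])
    y=(140,300,150,300) if t=='top0' else (270,460,170,330)
    cv2.imwrite(f'pics/{t}_car.png',cv2.resize(c[y[2]:y[3],y[0]:y[1]],None,fx=4,fy=4)[:600,:800])
E
```

```text
top0 cam [412. -16. 976.]
blue [210, 211, 15, 22, 160] [217.4 221.8] [561.2 128.  179.1] zr [172. 181.]
((217.50567626953125, 221.7379608154297), (7.398223400115967, 21.55597496032715), 25.20112419128418)
blue [365, 229, 7, 7, 42] [367.9 231.8] [ 588.3 -203.8  111. ] zr [107. 115.]
((368.0, 232.0), (6.0, 6.0), 90.0)
orange [299, 152, 19, 14, 166] [307.8 159.4] [759.8 -52.2  75.8] zr [67. 85.]
orange [170, 226, 14, 13, 136] [176.9 231.7] [538.1 222.7 131.8] zr [129. 134.]
orange [194, 282, 12, 8, 56] [199.9 285.4] [429.2 172.5  41.7] zr [38. 44.]
green [233, 181, 14, 14, 107] [240.3 187.1] [656.6  95.7 131.2] zr [129. 134.]
[[[605.0, -187.0, 98.0], [602.0, -191.0, 114.0], [603.0, -197.0, 115.0], [603.0, -203.0, 118.0], [604.0, -210.0, 117.0], [604.0, -217.0, 118.0]], [[596.0, -185.0, 109.0], [596.0, -191.0, 113.0], [597.0, -198.0, 112.0], [596.0, -204.0, 118.0], [598.0, -211.0, 114.0], [597.0, -217.0, 119.0]], [[589.0, -186.0, 106.0], [590.0, -193.0, 108.0], [590.0, -199.0, 112.0], [591.0, -206.0, 110.0], [590.0, -211.0, 116.0], [592.0, -219.0, 112.0]], [[583.0, -187.0, 102.0], [583.0, -193.0, 108.0], [583.0, -200.0, 109.0], [584.0, -207.0, 109.0], [585.0, -213.0, 109.0], [585.0, -219.0, 112.0]], [[579.0, -191.0, 88.0], [576.0, -194.0, 106.0], [577.0, -201.0, 107.0], [578.0, -207.0, 106.0], [578.0, -214.0, 107.0], [578.0, -220.0, 110.0]]]
scene0 cam [1264.  383.  757.]
blue [355, 195, 25, 27, 397] [367.3 207.9] [570.1 135.9 171.8] zr [153. 180.]
((367.0000305175781, 208.50003051757812), (16.085899353027344, 31.859447479248047), 51.34019088745117)
orange [204, 279, 26, 24, 363] [217.7 291.9] [785.8 -37.4  72.1] zr [59. 84.]
orange [209, 317, 21, 7, 47] [219.2 321. ] [793.1 -37.5   3.3] zr [-2.  8.]
green [317, 253, 6, 11, 42] [319.1 257.5] [670.9  96.1 118.5] zr [115. 131.]
```

View pics/top0_lens.png

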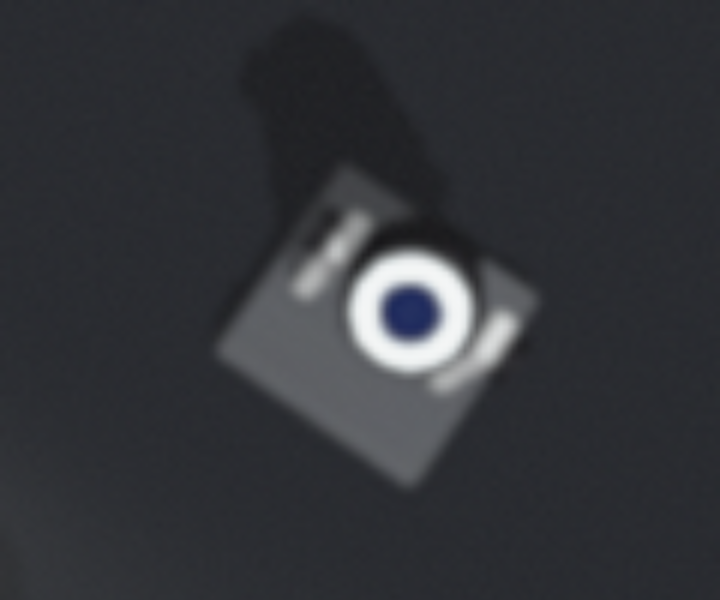

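View pics/scene0_lens.png

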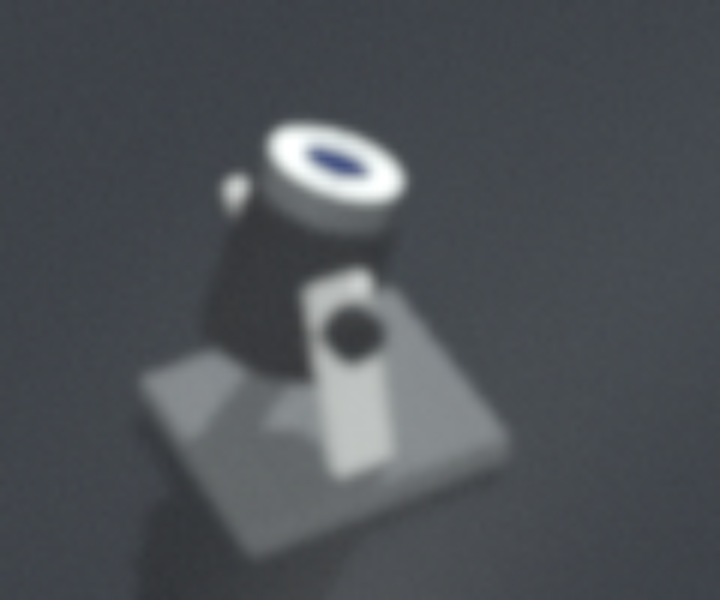

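View pics/top0_car.png

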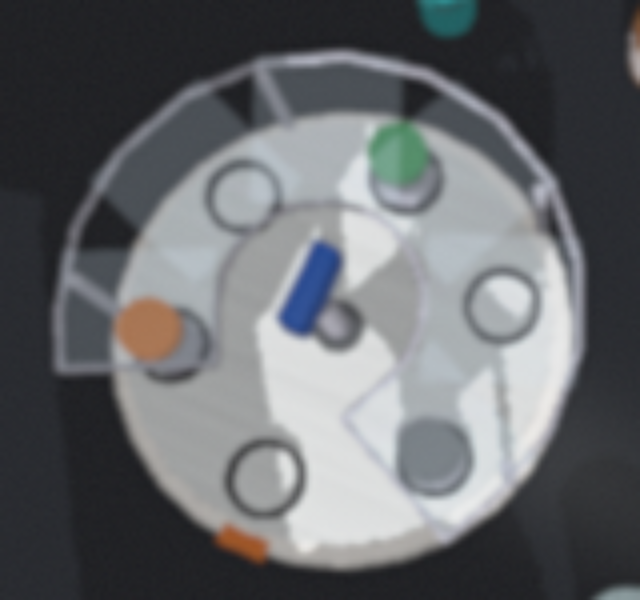

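View pics/scene0_car.png

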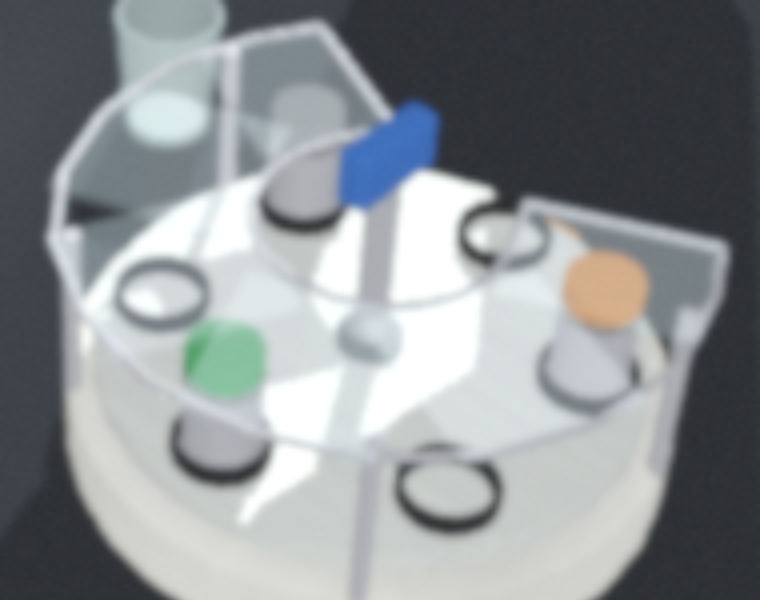

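```bash
cat >> h.py <<'E'
def load(t):return pickle.load(open(f'pics/{t}.pkl','rb'))
def ray(s,u,v,z=None):
    V=np.array(s['view']);C=-V[:3,:3].T@V[:3,3]
    d=V[:3,:3].T@np.array([(u-s['cx'])/s['fx'],(v-s['cy'])/s['fy'],1]);d/=np.linalg.norm(d)
    return (C,d) if z is None else C+d*(z-C[2])/d[2]
def tri(r):
    A=sum(np.eye(3)-np.outer(d,d) for c,d in r);b=sum((np.eye(3)-np.outer(d,d))@c for c,d in r);return np.linalg.solve(A,b)
E
python3 - <<'E'
from h import *
T=load('top0');S=load('scene0')
print('knob',ray(T,217.5,221.7,180),'tab',ray(T,199.9,285.4,42))
k=ray(T,217.5,221.7,180)
for n,u,v in(('or',176.9,231.7),('gr',240.3,187.1),('tab',199.9,285.4)):
    p=ray(T,u,v,119 if n!='tab' else 42);d=(p-k)[:2];print(n,p.round(1),np.hypot(*d).round(1),np.degrees(np.arctan2(d[1],d[0])).round(1))
L={}
for t,s,box in(('t',T,(350,385,215,248)),('s',S,(188,222,175,200))):
    g=s['frame'].copy();m=np.zeros(g.shape[:2],np.uint8);hs=cv2.cvtColor(g,cv2.COLOR_BGR2HSV)
    a,b,c,d=box
    bl=cv2.inRange(hs,(105,90,40),(130,255,255));wh=(hs[...,2]>185).astype(np.uint8)*255
    m[c:d,a:b]=(wh|bl)[c:d,a:b]
    k_,l,st,ce=cv2.connectedComponentsWithStats(m);i=1+st[1:,4].argmax();mm=(l==i).astype(np.uint8)
    ct=max(cv2.findContours(mm,0,1)[0],key=len);e=cv2.fitEllipse(ct);print(t,'ell',e,st[i],ce[i])
    bm=m*0;bm[c:d,a:b]=bl[c:d,a:b];mo=cv2.moments(bm,True);print('blue cen',mo['m10']/mo['m00'],mo['m01']/mo['m00'],mo['m00'])
    L[t]=ray(s,*e[0])
    er=cv2.erode(mm,np.ones((3,3)));q=cloud(s)[er>0];q0=np.median(q,0);q=q[np.abs(q[:,2]-q0[2])<15];c0=q.mean(0);n=np.linalg.svd(q-c0)[2][2];n*=np.sign(n[2])
    print('plane',c0.round(1),n.round(3),'lean',np.arccos(n[2]),'az',np.degrees(np.arctan2(n[1],n[0])))
p=tri([L['t'],L['s']]);print('lens tri',p, [np.linalg.norm(np.cross(p-c,d)) for c,d in L.values()])
# foot
hs=cv2.cvtColor(T['frame'],cv2.COLOR_BGR2GRAY)
P=cloud(T)
m=((hs>60)&(np.abs(P[...,2]-12)<9)).astype(np.uint8);m[:200]=0;m[265:]=0;m[:,:330]=0;m[:,395:]=0
m2=(hs>60).astype(np.uint8);m2[:200]=0;m2[265:]=0;m2[:,:330]=0;m2[:,395:]=0
ct=max(cv2.findContours(m2,0,1)[0],key=len);r=cv2.minAreaRect(ct);print(r)
B=cv2.boxPoints(r);Q=np.array([ray(T,*b,12) for b in B]);print(Q.round(1),Q.mean(0))
for i in range(4):
    e=Q[(i+1)%4]-Q[i];print(np.hypot(e[0],e[1]),np.degrees(np.arctan2(e[1],e[0])))
# bystanders
E
```

```text
knob [561.32180292 127.79192405 180.        ] tab [429.24751492 172.22830853  42.        ]
or [540.  226.4 119. ] 100.9 102.2
gr [659.5  98.1 119. ] 102.6 -16.8
tab [429.2 172.2  42. ] 139.3 161.4
t ell ((367.9574279785156, 231.64730834960938), (18.19122314453125, 18.796966552734375), 101.39578247070312) [359 223  19  19 259] [367.97297297 231.64478764]
blue cen 367.86538461538464 231.69230769230768 52.0
plane [ 589.  -203.6  110.7] [-0.386  0.218  0.896] lean 0.4595034305533709 az 150.62582643826372
s ell ((205.46279907226562, 186.92514038085938), (9.467917442321777, 22.4067325592041), 108.77786254882812) [195 181  22  13 172] [205.45348837 186.95930233]
blue cen 205.5 186.5 8.0
plane [ 592.4 -199.4  111.8] [-0.391  0.216  0.895] lean 0.4624407592999494 az 151.0976950054747
lens tri [ 588.78783586 -203.15828237  108.83686337] [np.float64(0.7904114809368961), np.float64(0.7904114809369056)]
((362.68121337890625, 234.02688598632812), (40.96159744262695, 39.40505599975586), 34.99202346801758)
[[ 582.5 -142.1   12. ]
 [ 672.6 -193.4   12. ]
 [ 620.5 -282.1   12. ]
 [ 532.5 -229.8   12. ]] [ 602.03474357 -211.85467541   12.        ]
103.77647262961236 -29.66833595311693
102.86069750388675 -120.42764778449697
102.40189400264823 149.27550779309001
100.96416053287959 60.34803892436839
```

```bash
python3 -m pendant '[30,-35,0,0,85, 30,-35,0,0,85, 30,-35,0,0,85, 30,-35,0,0,85, 30,-35,0,0,85, 30,-35,0,0,85, 30,-35,0,0,85, 30,-35,0,0,85, 30,-35,0,0,85, 30,-35,0,-0.02,85, 30,-35,0,-0.005,85, 20,-25,0,0,60]' 20
```

```text
time: 1.15
tool_pos: [492.5, 191.6, 226.3]
tcp_rot: [-179.7, -0.2, 162.1]
ft_force: [0.4, 0.7, -0.8]
finger_gap: 75.0
```

```bash
python3 -m pendant '[25,-24,0,0,60, 25,-24,0,0,60, 10,-8,0,-0.01,60, 0,0,0,0,60, 0,0,0,0,60]'; python3 - <<'E'
from h import *
s=snap('wrist','w1');s=snap('top','t1')
E
```

```text
time: 1.57
tool_pos: [557.2, 125.2, 224.3]
tcp_rot: [-179.6, -0.3, 161.0]
ft_force: [-0.1, -0.4, 0.4]
finger_gap: 60.0
```

View pics/w1.png

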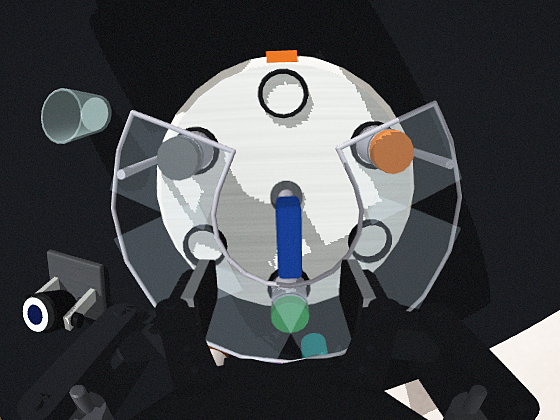

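```bash
python3 -m pendant '[4,2.6,-10,0.005,60, 0,0,-20,0,60, 0,0,-20,0,60, 0,0,-16,0,60, 0,0,0,0,60]'; python3 -c "
from h import *
print(sensors.sense()['tool_pos'])"
```

```text
time: 2.08
tool_pos: [558.2, 136.7, 156.1]
tcp_rot: [-179.8, -0.2, 162.0]
ft_force: [-0.5, -0.6, -1.0]
finger_gap: 60.0
[558.15204841 136.69462519 156.14507476]
```

```bash
python3 -m pendant '[0,0,0,0,60, 0,0,0,0,60]';python3 -m pendant '[3,-8.5,-3,-0.01,60, 0,0,0,0,60]';python3 -m pendant '[0,0,0,0,60]'
```

```text
time: 2.25
tool_pos: [556.3, 138.9, 155.2]
tcp_rot: [-179.7, -0.3, 162.2]
ft_force: [0.1, 0.2, -0.4]
finger_gap: 60.2
time: 2.42
tool_pos: [560.0, 131.2, 153.8]
tcp_rot: [-179.8, -0.2, 161.7]
ft_force: [0.3, 0.1, 0.7]
finger_gap: 60.2
time: 2.5
tool_pos: [560.7, 131.1, 154.8]
tcp_rot: [-179.8, -0.1, 161.7]
ft_force: [-0.0, 1.2, 1.0]
finger_gap: 60.3
```

```bash
python3 -m pendant '[0.5,-3,-1,0,60]';python3 -m pendant '[0,0,0,0,60]';python3 -m pendant '[0,0,0,0,60]'; python3 - <<'E'
from h import *
snap('wrist','w2')
E
```

```text
time: 2.58
tool_pos: [561.8, 128.2, 154.8]
tcp_rot: [-179.9, -0.0, 161.7]
ft_force: [0.9, -0.1, 0.3]
finger_gap: 59.7
time: 2.67
tool_pos: [562.2, 127.5, 155.2]
tcp_rot: [-179.9, 0.0, 161.6]
ft_force: [0.2, 0.1, 0.0]
finger_gap: 60.0
time: 2.75
tool_pos: [562.6, 127.3, 155.7]
tcp_rot: [-179.9, 0.1, 161.6]
ft_force: [-0.8, 0.5, -0.2]
finger_gap: 60.1
```

View pics/w2.png

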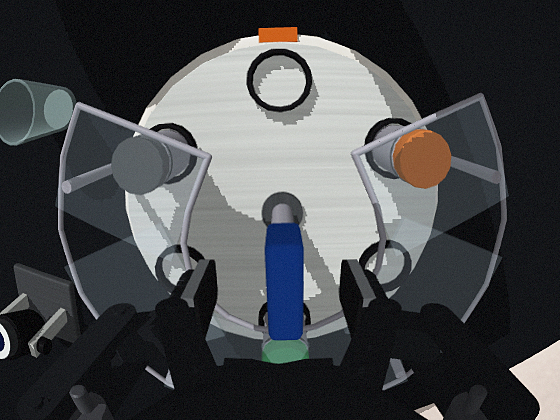

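```bash
python3 -m pendant '[0,0,-1,0,30, 0,0,-1,0,14, 0,0,0,0,10, 0,0,0,0,10, 0,0,0,0,10]' 40;python3 -m pendant '[0,0,0,0,10]'
```

```text
time: 3.22
tool_pos: [563.9, 130.1, 154.3]
tcp_rot: [179.8, 0.2, 161.7]
ft_force: [-2.2, -9.4, 1.5]
finger_gap: 15.3
time: 3.3
tool_pos: [563.9, 130.0, 154.3]
tcp_rot: [179.8, 0.2, 161.7]
ft_force: [0.9, -1.6, 1.9]
finger_gap: 15.4
```

Gripped. Turn anticlockwise in gentle steps.

```bash
python3 -m pendant '[0,0,0,0.05,10, 0,0,0,0.05,10, 0,0,0,0.05,10, 0,0,0,0.05,10]';python3 -m pendant '[0,0,0,0.05,10, 0,0,0,0.05,10, 0,0,0,0.05,10, 0,0,0,0.05,10]'
```

```text
time: 3.63
tool_pos: [564.0, 130.0, 154.3]
tcp_rot: [179.8, 0.2, 173.3]
ft_force: [-0.3, 1.1, 0.3]
finger_gap: 15.3
time: 3.97
tool_pos: [564.0, 130.1, 154.3]
tcp_rot: [179.7, 0.2, -175.0]
ft_force: [-0.4, 1.2, -0.0]
finger_gap: 15.5
```

```bash
python3 -m pendant '[0,0,0,0.05,10, 0,0,0,0.05,10, 0,0,0,0.05,10, 0,0,0,0.05,10, 0,0,0,0.05,10, 0,0,0,0.05,10, 0,0,0,0.05,10]';python3 -m pendant '[0,0,0,0.05,10, 0,0,0,0.05,10, 0,0,0,0.05,10, 0,0,0,0.05,10, 0,0,0,0.04,10]';python3 -c "
from h import *
snap('top','t2');print(sensors.sense()['tcp_rot'])"
```

```text
time: 4.55
tool_pos: [563.9, 130.3, 154.3]
tcp_rot: [179.6, 0.2, -154.3]
ft_force: [-0.7, 1.3, 0.9]
finger_gap: 15.6
time: 4.97
tool_pos: [563.9, 130.4, 154.3]
tcp_rot: [179.6, 0.2, -140.0]
ft_force: [0.7, 0.6, 0.7]
finger_gap: 15.4
[ 179.5916098    0.2124303 -139.8136008]
```

```bash
python3 -m pendant '[0,0,0,0.025,10, 0,0,0,0,10]';python3 -m pendant '[0,0,0,0,50, 0,0,0,0,60, 0,0,0,0,60, 0,0,0,0,60]';python3 -m pendant '[0,0,20,0,60, 0,0,20,0,60, 0,0,20,0,60, 0,0,20,0,60,0,0,0,0,60]'; python3 - <<'E'
from h import *
snap('top','t3');snap('scene','s3');snap('wrist','w3')
E
```

```text
time: 5.18
tool_pos: [563.9, 130.4, 154.3]
tcp_rot: [179.6, 0.2, -138.4]
ft_force: [-0.2, 0.3, 0.5]
finger_gap: 15.1
time: 5.52
tool_pos: [563.5, 130.4, 153.9]
tcp_rot: [179.6, 0.2, -138.7]
ft_force: [-0.2, -0.5, -0.2]
finger_gap: 60.2
time: 5.93
tool_pos: [560.9, 129.8, 234.1]
tcp_rot: [179.3, -0.1, -138.9]
ft_force: [0.5, -1.3, 0.8]
finger_gap: 60.0
```

View pics/s3.png

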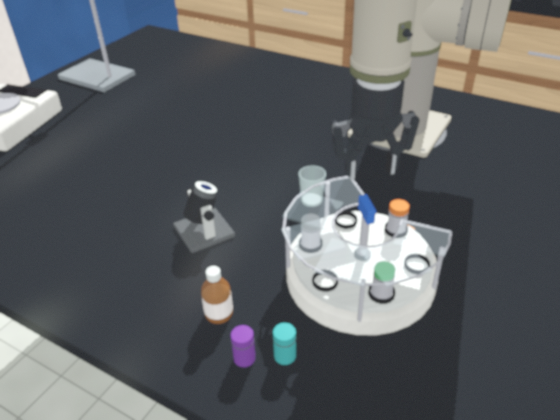

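View pics/w3.png

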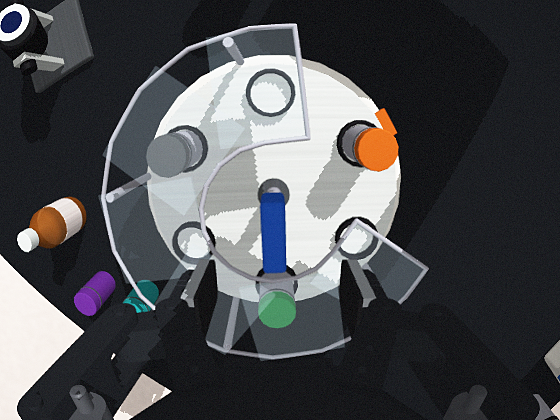

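```bash
python3 - <<'E'
from h import *
for t in('t3','s3'):
    s=load(t);hsv=cv2.cvtColor(s['frame'],cv2.COLOR_BGR2HSV)
    m=cv2.inRange(hsv,(5,120,100),(18,255,255));k,l,st,ce=cv2.connectedComponentsWithStats(m)
    P=cloud(s)
    for i in range(1,k):
        if 15<st[i,4]<1000:
            q=P[l==i];print(t,st[i].tolist(),ce[i].round(1),ray(s,*ce[i],119).round(1),q.mean(0).round(1),np.median(q[q[:,2]>116],0))
    print(P.shape)
s=load('s3');P=cloud(s);hsv=cv2.cvtColor(s['frame'],cv2.COLOR_BGR2HSV);m=(cv2.inRange(hsv,(5,120,100),(18,255,255))>0)&(abs(P[...,2]-118.5)<3)
v,u=np.where(m);print(u.mean(),v.mean(),ray(s,u.mean(),v.mean(),119))
print(sensors.sense()['joint_pos'].round(1))
E
```

```text
t3 [299, 152, 19, 14, 165] [307.7 159.3] [744.3 -50.7 119. ] [761.  -52.5  76. ] [nan nan nan]
(420, 560, 3)
s3 [389, 198, 21, 18, 300] [399.  206.4] [475.5 164.7 119. ] [462.6 161.1 108.8] [469.12201412 164.46455753 117.99327963]
s3 [205, 279, 24, 24, 366] [217.7 291.9] [816.6  -9.4 119. ] [786.4 -35.9  75.9] [1264.09795821  383.22231079  757.48613524]
s3 [209, 317, 21, 7, 47] [219.2 321. ] [863.5  26.6 119. ] [790.8 -38.2   3. ] [nan nan nan]
(420, 560, 3)
399.6022099447514 204.90055248618785 [470.75060989 164.21432617 119.        ]
[   7.6    4.3   89.     0.5   87.6 -123.5]
  return _methods._mean(a, axis=axis, dtype=dtype,
  ret = um.true_divide(
```

```bash
python3 -m pendant '[-10,3.6,0,-0.11,60, -10,3.6,0,-0.11,60, -10,3.6,0,-0.11,60, -10,3.6,0,-0.11,60, -10,3.6,0,-0.11,60, -10,3.6,0,-0.11,60, -10,3.6,0,-0.11,60, -10,3.6,0,-0.11,60, -10,3.6,0,-0.11,60,0,0,0,-0.04,60,0,0,0,0,60]';python3 -m pendant '[0,0,0,0,60]'
```

```text
time: 7.0
tool_pos: [455.1, 161.0, 207.6]
tcp_rot: [179.4, -2.1, 159.0]
ft_force: [-0.3, -0.2, -0.3]
finger_gap: 60.0
time: 7.08
tool_pos: [454.2, 160.9, 206.2]
tcp_rot: [179.5, -2.2, 159.1]
ft_force: [-0.9, 0.7, -0.4]
finger_gap: 59.7
```

```bash
python3 -m pendant '[14,1.5,0,0.04,60,0,0,0,0,60]';python3 -m pendant '[0,0,-20,0,60, 0,0,-20,0,60,0,0,0,0,60]';python3 - <<'E'
from h import *
snap('wrist','w4');print(sensors.sense()['tool_pos'])
E
```

```text
time: 7.25
tool_pos: [467.6, 162.1, 204.3]
tcp_rot: [179.6, -2.3, 161.6]
ft_force: [0.9, 1.1, -0.6]
finger_gap: 59.8
time: 7.5
tool_pos: [467.9, 161.7, 162.7]
tcp_rot: [179.6, -2.3, 161.7]
ft_force: [-0.7, 1.2, -0.8]
finger_gap: 60.0
[468.410784   161.84326044 164.41085092]
```

View pics/w4.png

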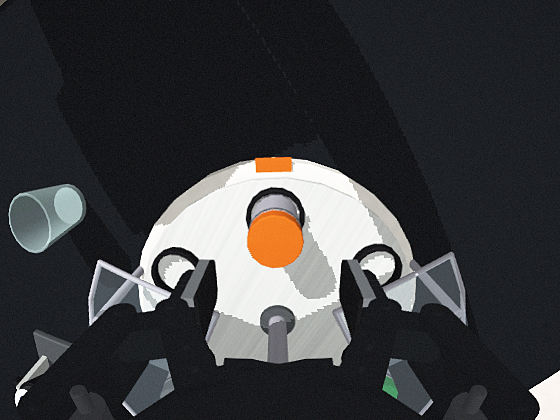

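```bash
python3 -m pendant '[0,0,-20,0,60, 0,0,-20,0,60, 0,0,-20,0,60,0,0,-10,0,60,0,0,0,0,60]';python3 -m pendant '[0,0,-5,0,60,0,0,0,0,60]'
```

```text
time: 7.97
tool_pos: [471.0, 162.1, 98.1]
tcp_rot: [179.4, -2.0, 161.7]
ft_force: [0.9, 0.5, 0.1]
finger_gap: 60.0
time: 8.13
tool_pos: [471.6, 162.2, 94.5]
tcp_rot: [179.3, -1.9, 161.7]
ft_force: [-0.3, -0.5, -0.5]
finger_gap: 60.0
```

```bash
python3 -m pendant '[-2,0,-13,0,60,0,0,-3,0,60,0,0,0,0,60]';python3 - <<'E'
from h import *
snap('scene','s5');snap('wrist','w5');s=sensors.sense();print(s['tool_pos'],s['ft_force'])
f=load('s5')['frame'][150:300,330:480];cv2.imwrite('pics/s5c.png',cv2.resize(f,None,fx=4,fy=4))
E
```

```text
time: 8.38
tool_pos: [472.4, 162.8, 82.3]
tcp_rot: [179.2, -1.7, 161.8]
ft_force: [0.8, 0.3, 0.0]
finger_gap: 60.0
[472.47566965 162.82318768  82.56187961] [ 0.17032627 -0.14912062  0.22552311]
```

View pics/s5c.png

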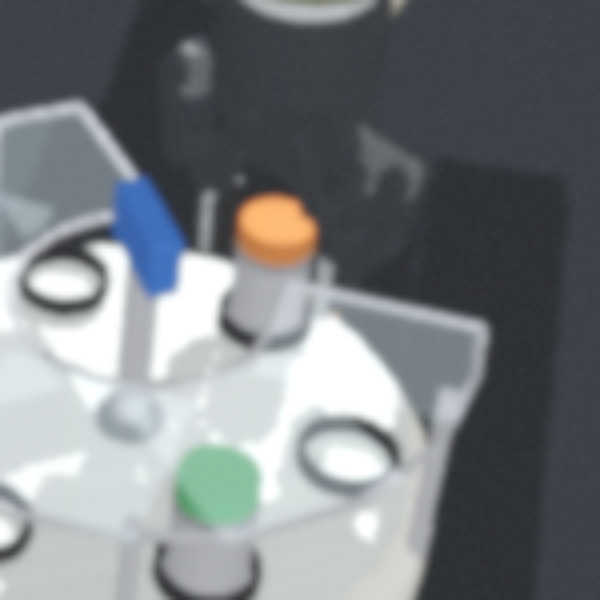

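View pics/w5.png

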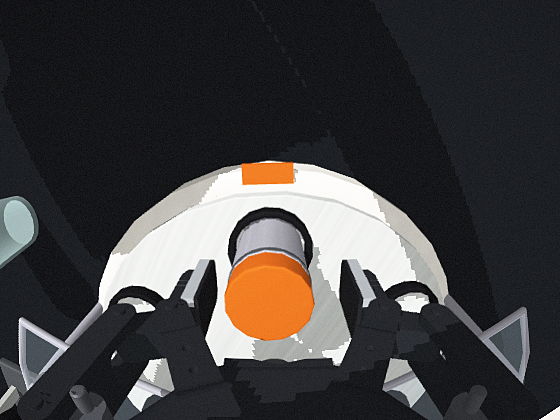

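```bash
python3 -m pendant '[-3,0,-2,0,60,0,0,0,0,50,0,0,0,0,40]' 25;python3 -m pendant '[0,0,0,0,34,0,0,0,0,30,0,0,0,0,30]';python3 -m pendant '[0,0,0,0,30]'
```

```text
time: 8.73
tool_pos: [470.5, 163.1, 82.5]
tcp_rot: [179.1, -1.5, 161.8]
ft_force: [0.8, -1.2, 0.7]
finger_gap: 40.5
time: 8.98
tool_pos: [470.3, 162.7, 82.8]
tcp_rot: [179.1, -1.5, 161.8]
ft_force: [-0.7, 0.3, -1.1]
finger_gap: 34.7
time: 9.07
tool_pos: [470.2, 162.8, 82.7]
tcp_rot: [179.1, -1.5, 161.8]
ft_force: [1.0, -1.2, -0.5]
finger_gap: 34.8
```

```bash
python3 -m pendant '[0,0,5,0,30,0,0,0,0,30]';python3 -m pendant '[-3,1,0,0,30,-3,1,0,0,30,-3,1,0,0,30]';python3 -c "
from h import *
snap('wrist','w6')"
```

```text
time: 9.23
tool_pos: [470.0, 162.8, 87.7]
tcp_rot: [179.1, -1.6, 161.8]
ft_force: [1.0, -0.6, -1.7]
finger_gap: 35.0
time: 9.48
tool_pos: [462.5, 164.8, 88.6]
tcp_rot: [179.2, -1.3, 161.7]
ft_force: [2.1, -2.4, -1.9]
finger_gap: 35.0
```

View pics/w6.png

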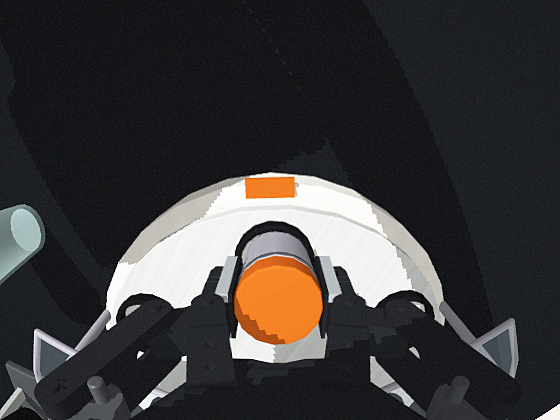

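```bash
python3 -m pendant '[-3,1,-0.5,0,30,-3,1,0,0,30,-3,1,0,0,30]';python3 -m pendant '[-3,1,0,0,30,0,0,0,0,30]';python3 -c "
from h import *
snap('wrist','w7');snap('scene','s7')
f=load('s7')['frame'][150:300,330:480];cv2.imwrite('pics/s7c.png',cv2.resize(f,None,fx=4,fy=4))"
```

```text
time: 9.78
tool_pos: [454.1, 167.2, 89.2]
tcp_rot: [179.2, -1.1, 161.7]
ft_force: [2.2, -3.5, -1.3]
finger_gap: 34.8
time: 9.95
tool_pos: [450.6, 168.3, 89.3]
tcp_rot: [179.2, -1.1, 161.7]
ft_force: [1.9, -2.4, -0.7]
finger_gap: 35.0
```

View pics/w7.png

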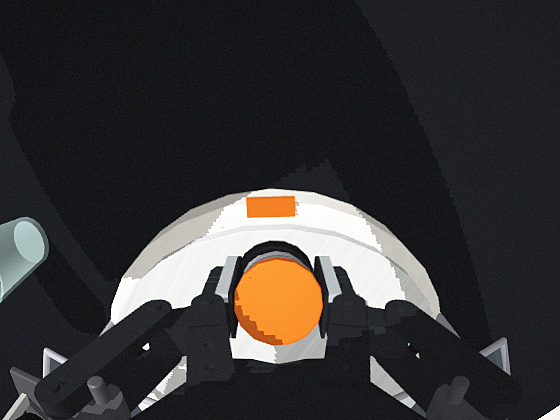

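View pics/s7c.png

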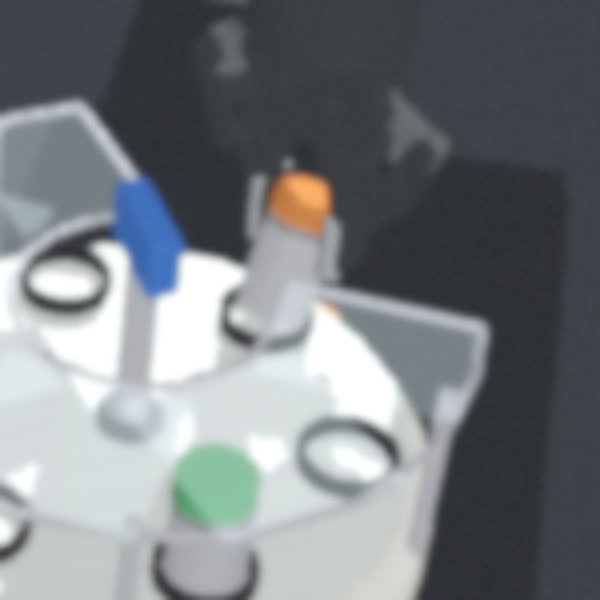

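```bash
python3 -m pendant '[-2,0.7,0,0,30,0,0,0,0,30]';python3 -m pendant '[0,0,10,0,30,0,0,20,0,30,0,0,20,0,30,0,0,20,0,30,0,0,20,0,30,0,0,20,0,30,0,0,20,0,30,0,0,10,0,30,0,0,0,0,30]' 40;python3 -c "
from h import *
snap('wrist','w8');snap('scene','s8');snap('top','t8')
f=load('s8')['frame'][60:260,330:530];cv2.imwrite('pics/s8c.png',cv2.resize(f,None,fx=3,fy=3))"
```

```text
time: 10.22
tool_pos: [448.7, 168.9, 89.3]
tcp_rot: [179.2, -1.1, 161.7]
ft_force: [1.4, -2.8, -0.8]
finger_gap: 34.9
time: 10.97
tool_pos: [439.8, 173.0, 236.0]
tcp_rot: [179.1, -2.1, 161.9]
ft_force: [0.6, -0.2, -0.3]
finger_gap: 34.9
```

View pics/s8c.png

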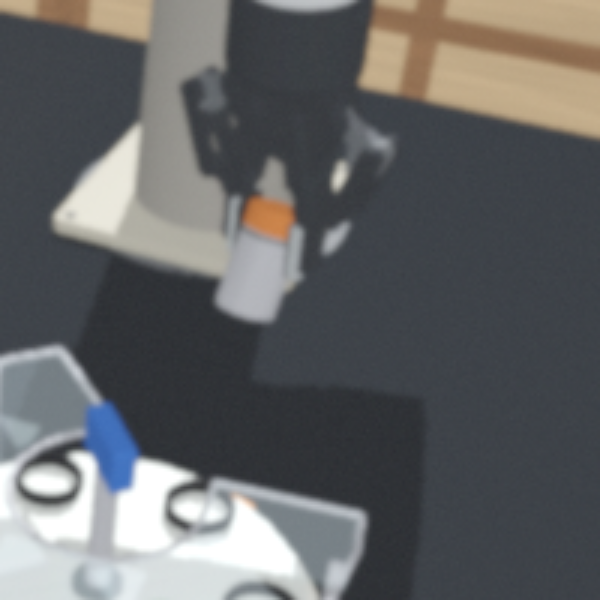

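View pics/w8.png

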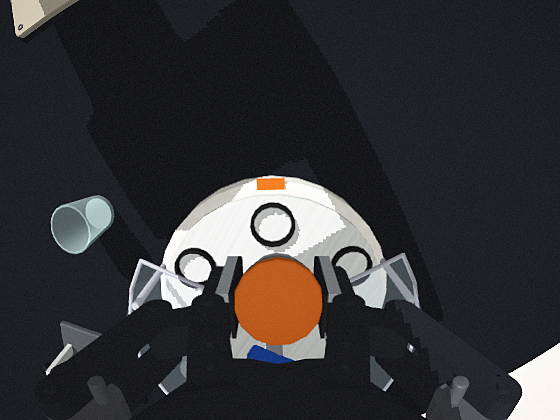

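```bash
python3 -m pendant '[0,0,15,0,30,8,-20,5,-0.016,30,8,-28,2,-0.016,30,8,-28,2,-0.016,30,8,-28,2,-0.016,30,8,-28,2,-0.016,30,8,-28,2,-0.016,30,8,-28,2,-0.016,30,8,-28,2,-0.016,30,8,-28,2,-0.016,30,8,-28,2,-0.016,30,8,-20,2,-0.016,30]';python3 -m pendant '[0,0,0,0,30]'
```

```text
time: 12.12
tool_pos: [515.3, -127.1, 248.3]
tcp_rot: [179.8, -4.6, 151.9]
ft_force: [-0.8, 0.4, -2.0]
finger_gap: 34.5
time: 12.2
tool_pos: [515.2, -130.6, 246.2]
tcp_rot: [179.8, -4.7, 151.6]
ft_force: [0.3, 0.1, -2.0]
finger_gap: 34.7
```

```bash
python3 -m pendant '[0,0,0,0,30]'; python3 -c "
from h import *
snap('wrist','w9');snap('scene','s9');snap('top','t9');print(sensors.sense()['tool_pos'])
f=load('s9')['frame'][60:260,130:330];cv2.imwrite('pics/s9c.png',cv2.resize(f,None,fx=3,fy=3))
f=load('t9')['frame'][150:350,260:460];cv2.imwrite('pics/t9c.png',cv2.resize(f,None,fx=3,fy=3))"
```

```text
time: 12.28
tool_pos: [514.3, -131.1, 244.0]
tcp_rot: [179.9, -4.9, 151.5]
ft_force: [-0.3, 0.4, -1.4]
finger_gap: 34.8
[ 514.45474546 -129.6619571   244.85190977]
```

View pics/s9c.png

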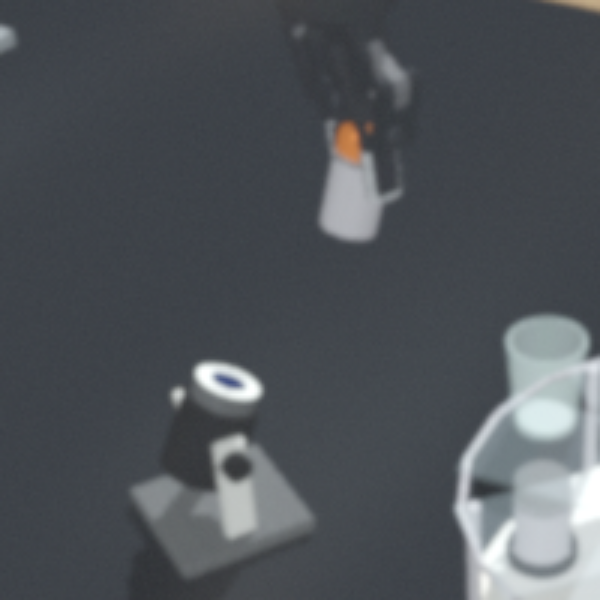

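View pics/t9c.png

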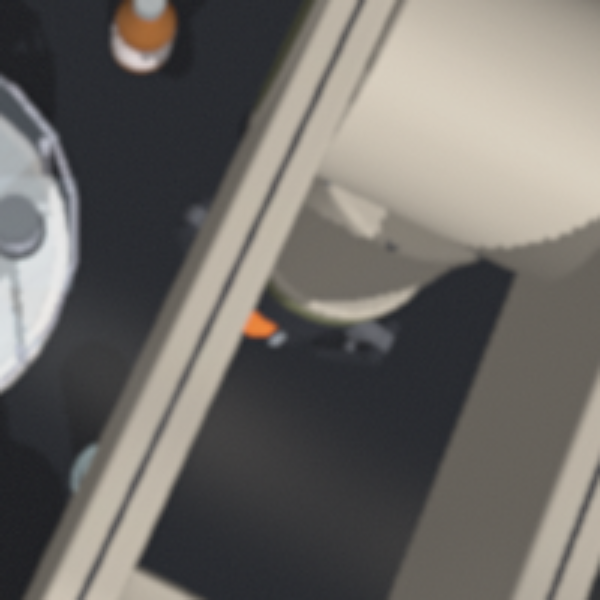

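View pics/w9.png

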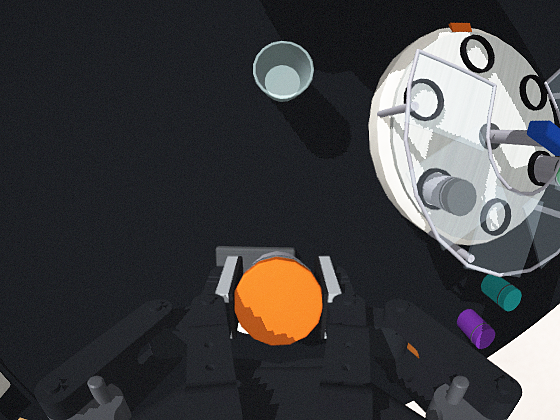

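```bash
cat >> h.py <<'E'
LENS=np.array([589.5,-203,110.5]);LN=np.array([-.39,.218,.895]);LN/=np.linalg.norm(LN)
def wcloud(s):
    z=s['z_map'];v,u=np.mgrid[:z.shape[0],:z.shape[1]];dx=(u-s['cx'])/s['fx'];dy=(v-s['cy'])/s['fy'];a=np.hypot(dx,dy)+1e-9
    t=np.tan(a)/a;P=np.stack([dx*t*z,dy*t*z,z],-1);V=np.array(s['view']);return (P-V[:3,3])@V[:3,:3]
def meas(tag):
    s=load('w'+tag);hs=cv2.cvtColor(s['frame'],cv2.COLOR_BGR2HSV)
    m=cv2.inRange(hs,(5,120,60),(20,255,255));k,l,st,ce=cv2.connectedComponentsWithStats(m);i=1+st[1:,4].argmax();mm=(l==i).astype(np.uint8)
    P=wcloud(s);q=P[cv2.erode(mm,np.ones((9,9)))>0]
    for _ in range(5):
        c=q.mean(0);n=np.linalg.svd(q-c,full_matrices=False)[2][2];r=(q-c)@n;q=q[abs(r)<max(1,2*r.std())]
    n*=np.sign(n[2]);full=P[mm>0];full=full[abs((full-c)@n)<3]
    e1=np.cross(n,[1,0,0]);e1/=np.linalg.norm(e1);e2=np.cross(n,e1)
    xy=np.stack([(full-c)@e1,(full-c)@e2],1).astype(np.float32);(a,b),R=cv2.minEnclosingCircle(xy)
    top=c+a*e1+b*e2;print('wrist: n',n.round(3),'lean',np.arccos(n[2]).round(3),'az',np.degrees(np.arctan2(n[1],n[0])).round(1),'top',top.round(1),'R',R,'res',r.std().round(2),len(q))
    rep(n,top-64*n)
def rep(n,base):
    d=base-LENS;al=d@LN;lat=d-al*LN
    print('  base',base.round(1),'along',al.round(1),'lateral',lat.round(1),np.linalg.norm(lat).round(1),'ang',np.arccos(min(1,n@LN)).round(3),'move needed',(LENS+100*LN-base).round(1))
def smeas(tag):
    s=load('s'+tag);P=cloud(s);g=s['frame'].astype(int);m=(P[...,2]>150)&(P[...,0]<700)&(P[...,2]<290)
    hs=cv2.cvtColor(s['frame'],cv2.COLOR_BGR2HSV);m&=(g.min(2)>110)|((hs[...,0]>4)&(hs[...,0]<20)&(hs[...,1]>120)&(hs[...,2]>90))
    k,l,st,ce=cv2.connectedComponentsWithStats(m.astype(np.uint8))
    i=1+st[1:,4].argmax();q=P[l==i];print('scene',st[i],q.mean(0))
    # direct axis from silhouette: left/right edge mid per row near bottom -> via PCA of mask
    from scipy.optimize import least_squares
    def f(p):
        n=np.array([p[0],p[1],1]);n/=np.linalg.norm(n);c=np.array([p[2],p[3],q[:,2].mean()]);return np.linalg.norm(np.cross(q-c,n),axis=1)-18
    V=np.array(s['view']);C=-V[:3,:3].T@V[:3,3];dd=q.mean(0)-C;dd/=np.linalg.norm(dd)
    o=least_squares(f,[-.4,.2,q[:,0].mean()+12*dd[0],q[:,1].mean()+12*dd[1]],loss='soft_l1');n=np.array([*o.x[:2],1]);n/=np.linalg.norm(n)
    c=np.array([o.x[2],o.x[3],q[:,2].mean()]);t=(q-c)@n;print('cyl n',n.round(3),'lean',np.arccos(n[2]).round(3),'az',np.degrees(np.arctan2(n[1],n[0])).round(1),'rms',np.sqrt((o.fun**2).mean()))
    rep(n,c+np.percentile(t,1)*n)
E
python3 -c "
from h import *
meas('9');smeas('9')"
```

```text
wrist: n [-0.249  0.141  0.958] lean 0.29 az 150.5 top [ 513.6 -129.3  280.3] R 17.93962287902832 res 0.5 4257
  base [ 529.6 -138.3  218.9] along 134.5 lateral [ -7.5  35.4 -11.9] 38.1 ang 0.173 move needed [ 21.  -42.9 -19. ]
scene [ 371   17  133   71 3360] [ 60.55092206  37.13891575 227.58149565]
cyl n [0.204 0.914 0.351] lean 1.212 az 77.4 rms 31.384703133532025
  base [ 39.4 -58.7 191.1] along 318.0 lateral [-426.1   75.  -204. ] 478.4 ang 1.122 move needed [ 511.2 -122.5    8.9]
```

```bash
sed -i 's/m=(P\[...,2\]>150)&(P\[...,0\]<700)/m=(P[...,2]>150)\&(P[...,0]<700)\&(P[...,0]>350)/' h.py; python3 -c "
from h import *
meas('9');smeas('9');print();meas('8');smeas('8');print('t',sensors.sense()['tcp_rot'])"
```

```text
wrist: n [-0.249  0.141  0.958] lean 0.29 az 150.5 top [ 513.6 -129.3  280.3] R 17.93962287902832 res 0.5 4257
  base [ 529.6 -138.3  218.9] along 134.5 lateral [ -7.5  35.4 -11.9] 38.1 ang 0.173 move needed [ 21.  -42.9 -19. ]
scene [237 101  26  38 522] [ 533.90836282 -127.15890801  248.70826118]
cyl n [-0.213  0.243  0.946] lean 0.329 az 131.3 rms 2.5207044464828914
  base [ 527.  -137.3  217.9] along 134.8 lateral [-10.   36.3 -13.2] 39.9 ang 0.186 move needed [ 23.6 -43.9 -17.9]

wrist: n [-0.33   0.099  0.939] lean 0.352 az 163.3 top [437.  174.8 272.1] R 17.870677947998047 res 0.5 4198
  base [458.1 168.4 212. ] along 223.0 lateral [-44.5 322.8 -98. ] 340.3 ang 0.14 move needed [  92.4 -349.6  -12.1]
scene [403 126  28  41 849] [457.34247757 174.10873724 246.0255087 ]
cyl n [-0.325  0.114  0.939] lean 0.352 az 160.6 rms 3.727013528126432
  base [456.2 170.1 210.4] along 222.7 lateral [-46.5 324.5 -99.3] 342.6 ang 0.13 move needed [  94.3 -351.3  -10.5]
t [179.84904445  -4.86425351 151.6401192 ]
```

```bash
python3 -c "
from h import *
s=load('top0');print(ray(s,297,310,40),ray(s,304,160,20))"; python3 -m pendant '[0,0,-30,0,30,0,0,-35,0,30,0,0,-35,0,30,0,0,-35,0,30,0,0,-25,0,30,0,0,0,0,30]'
```

```text
[397.72895146 -63.4460405   40.        ] [779.79486438 -45.18006905  20.        ]
time: 12.93
tool_pos: [514.9, -122.2, 83.1]
tcp_rot: [179.7, -4.3, 152.2]
ft_force: [-1.4, 0.3, -2.8]
finger_gap: 34.8
```

```bash
python3 -m pendant '[0,0,-25,0,30,0,0,-15,0,30,0,0,0,0,30]' 22;python3 -m pendant '[0,0,-5,0,30,0,0,0,0,30]'
```

```text
time: 13.18
tool_pos: [515.2, -118.9, 44.3]
tcp_rot: [179.6, -4.3, 152.5]
ft_force: [0.3, -0.1, -1.7]
finger_gap: 34.7
time: 13.35
tool_pos: [516.2, -117.9, 41.7]
tcp_rot: [179.6, -4.2, 152.6]
ft_force: [-0.2, -0.2, -1.3]
finger_gap: 35.0
```

```bash
python3 -c "
from h import *
snap('scene','s10');snap('wrist','w10')
f=load('s10')['frame'][100:250,160:360];cv2.imwrite('pics/s10c.png',cv2.resize(f,None,fx=4,fy=4));meas('10')"
```

```text
wrist: n [-0.265  0.137  0.954] lean 0.303 az 152.7 top [ 515.7 -116.2   79. ] R 17.954652786254883 res 0.51 4261
  base [ 532.7 -125.    17.9] along -43.7 lateral [-73.8  87.5 -53.5] 126.4 ang 0.161 move needed [ 17.8 -56.2 182. ]
```

View pics/s10c.png

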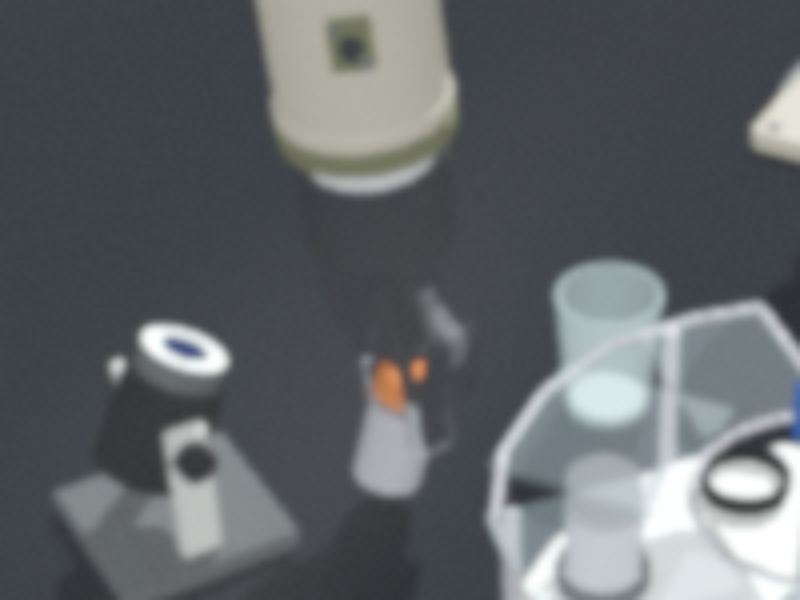

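```bash
python3 -m pendant '[0,0,-10,0,30,0,0,0,0,30]';python3 -m pendant '[0,0,-3,0,30,0,0,-1,0,30]'
```

```text
time: 13.62
tool_pos: [519.6, -119.2, 35.3]
tcp_rot: [179.5, -3.8, 152.6]
ft_force: [-0.7, -0.4, -2.2]
finger_gap: 34.8
time: 13.78
tool_pos: [520.6, -119.6, 32.1]
tcp_rot: [179.5, -3.7, 152.6]
ft_force: [-0.6, 0.1, -2.4]
finger_gap: 34.5
```

```bash
python3 -m pendant '[0,0,-3,0,30]';python3 -m pendant '[0,0,-3,0,30]';python3 -m pendant '[-1,0.5,-3,0,30]'
```

```text
time: 13.87
tool_pos: [521.3, -119.9, 29.8]
tcp_rot: [179.5, -3.6, 152.6]
ft_force: [-2.6, 0.5, 28.0]
finger_gap: 34.7
time: 13.95
tool_pos: [523.5, -120.9, 29.4]
tcp_rot: [179.5, -3.3, 152.6]
ft_force: [-3.8, -0.3, 30.7]
finger_gap: 34.6
time: 14.03
tool_pos: [525.0, -121.8, 29.6]
tcp_rot: [179.5, -3.1, 152.6]
ft_force: [-4.8, -0.1, 20.6]
finger_gap: 34.5
```

```bash
python3 -m pendant '[-4,2,-1,0,30]';python3 -m pendant '[-4,2,-1,0,30]';python3 -m pendant '[-4,2,-1,0,30]';python3 -m pendant '[-4,2,-1,0,30]'; python3 -c "
from h import *
snap('wrist','w11');meas('11')"
```

```text
time: 14.12
tool_pos: [522.9, -120.8, 30.3]
tcp_rot: [179.5, -2.8, 152.6]
ft_force: [0.9, 0.1, -1.6]
finger_gap: 34.7
time: 14.2
tool_pos: [519.9, -119.3, 30.3]
tcp_rot: [179.4, -2.7, 152.6]
ft_force: [1.7, -0.7, 1.0]
finger_gap: 34.6
time: 14.28
tool_pos: [516.8, -117.7, 30.0]
tcp_rot: [179.4, -2.5, 152.6]
ft_force: [2.4, -0.7, 3.8]
finger_gap: 34.2
time: 14.37
tool_pos: [513.9, -116.1, 29.8]
tcp_rot: [179.4, -2.4, 152.6]
ft_force: [4.0, -1.7, 5.5]
finger_gap: 34.4
wrist: n [-0.329  0.168  0.929] lean 0.378 az 153.0 top [ 511.5 -113.9   66. ] R 18.185863494873047 res 0.49 4255
  base [ 532.6 -124.6    6.6] along -53.7 lateral [-77.9  90.1 -55.9] 131.6 ang 0.086 move needed [ 18.  -56.6 193.4]
```

```bash
python3 -m pendant '[-4,2,-1.5,0,30]';python3 -m pendant '[-4,2,-1.5,0,30]';python3 -m pendant '[-4,2,-1.5,0,30]'; python3 -c "
from h import *
snap('wrist','w12');meas('12')"
```

```text
time: 14.5
tool_pos: [510.7, -114.5, 29.5]
tcp_rot: [179.4, -2.2, 152.6]
ft_force: [3.5, -4.4, 7.4]
finger_gap: 34.4
time: 14.58
tool_pos: [507.8, -113.1, 29.0]
tcp_rot: [179.4, -2.0, 152.6]
ft_force: [2.9, -1.9, 5.5]
finger_gap: 34.6
time: 14.67
tool_pos: [504.8, -111.6, 28.4]
tcp_rot: [179.4, -1.8, 152.6]
ft_force: [2.6, -2.1, 4.3]
finger_gap: 34.5
wrist: n [ 0.611 -0.542  0.577] lean 0.956 az -41.6 top [ 525.6 -116.2   31.6] R 47.97734832763672 res 7.71 4877
  base [486.5 -81.5  -5.3] along -36.9 lateral [-117.4  129.5  -82.7] 193.4 ang 1.411 move needed [ 64.1 -99.7 205.3]
```

```bash
python3 - <<'E'
import re
t=open('h.py').read()
t=t.replace("    for _ in range(5):\n        c=q.mean(0);n","    rg=np.random.default_rng(0);best=0\n    for _ in range(400):\n        a3=q[rg.integers(0,len(q),3)];nn=np.cross(a3[1]-a3[0],a3[2]-a3[0]);nn=nn/(np.linalg.norm(nn)+1e-9);k2=np.abs((q-a3[0])@nn)<1.2\n        if k2.sum()>best:best=k2.sum();kb=k2\n    q=q[kb]\n    for _ in range(5):\n        c=q.mean(0);n")
open('h.py','w').write(t)
E
python3 -c "
from h import *
meas('11');meas('12')"
```

```text
wrist: n [-0.329  0.168  0.929] lean 0.378 az 153.0 top [ 511.5 -113.9   66. ] R 18.18581199645996 res 0.48 4250
  base [ 532.6 -124.6    6.6] along -53.7 lateral [-77.9  90.1 -55.9] 131.5 ang 0.086 move needed [ 17.9 -56.6 193.4]
wrist: n [-0.436  0.216  0.874] lean 0.508 az 153.6 top [ 501.3 -108.9   64.3] R 18.006078720092773 res 0.49 4262
  base [ 529.1 -122.7    8.4] along -50.3 lateral [-80.   91.3 -57.1] 134.1 ang 0.05 move needed [ 21.4 -58.5 191.6]
```

View pics/w12.png

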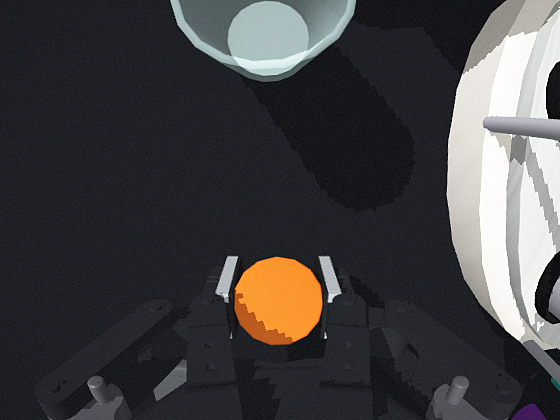

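```bash
python3 -m pendant '[0,0,20,0,30,0,0,35,0,30,0,0,38,0,30,0,0,38,0,30,0,0,38,0,30,0,0,25,0,30,0,0,10,0,30,0,0,0,0,30]' 50; python3 -c "
from h import *
snap('wrist','w13');meas('13');print(sensors.sense()['tcp_rot'])"
```

```text
time: 15.38
tool_pos: [488.4, -104.8, 228.2]
tcp_rot: [179.6, -3.6, 152.6]
ft_force: [1.0, -0.1, -1.2]
finger_gap: 34.3
wrist: n [-0.375  0.187  0.908] lean 0.433 az 153.5 top [ 486.2 -102.4  264.3] R 17.850627899169922 res 0.49 4243
  base [ 510.2 -114.4  206.2] along 135.8 lateral [-26.3  59.  -25.8] 69.6 ang 0.036 move needed [ 40.3 -66.8  -6.2]
[179.60161305  -3.64074552 152.60699847]
```

```bash
python3 -m pendant '[10,-16,2,-0.01,30,10,-16,2,-0.01,30,10,-16,2,-0.01,30,8,-14,2,-0.01,30,0,0,1,0,30]'; python3 -c "
from h import *
snap('wrist','w14');meas('14');print(sensors.sense()['tcp_rot'])"
```

```text
time: 15.85
tool_pos: [520.9, -165.3, 220.2]
tcp_rot: [179.7, -4.9, 150.4]
ft_force: [-0.0, -0.8, -2.0]
finger_gap: 34.6
wrist: n [-0.346  0.192  0.918] lean 0.407 az 150.9 top [ 519.5 -163.1  256.3] R 17.847143173217773 res 0.49 4222
  base [ 541.6 -175.4  197.6] along 102.6 lateral [-7.9  5.3 -4.7] 10.6 ang 0.056 move needed [ 8.9 -5.8  2.4]
[179.69847749  -4.98953341 150.39644098]
```

```bash
python3 -m pendant '[10,-5,4,0,30,0,0,1,0,30]'; python3 -c "
from h import *
snap('wrist','w15');snap('scene','s15');snap('top','t15');meas('15');smeas('15');print(sensors.sense()['tool_pos'])
f=load('s15')['frame'][100:250,130:330];cv2.imwrite('pics/s15c.png',cv2.resize(f,None,fx=4,fy=4))"
```

```text
time: 16.07
tool_pos: [527.5, -167.5, 218.9]
tcp_rot: [179.7, -5.5, 150.4]
ft_force: [-0.2, 0.7, -1.2]
finger_gap: 34.6
wrist: n [-0.334  0.187  0.924] lean 0.393 az 150.7 top [ 526.5 -165.7  255.1] R 17.9906005859375 res 0.49 4192
  base [ 547.8 -177.7  196. ] along 98.2 lateral [-3.4  3.9 -2.4] 5.7 ang 0.071 move needed [ 2.7 -3.5  4. ]
scene [217 111  27  38 495] [ 549.07427025 -164.06838141  223.80558022]
cyl n [-0.293  0.286  0.912] lean 0.422 az 135.7 rms 2.462058982691583
  base [ 544.  -175.7  194.8] along 99.1 lateral [-6.9  5.7 -4.4] 9.9 ang 0.12 move needed [ 6.5 -5.5  5.2]
[ 526.77949532 -166.80246752  219.47778413]
```

View pics/s15c.png

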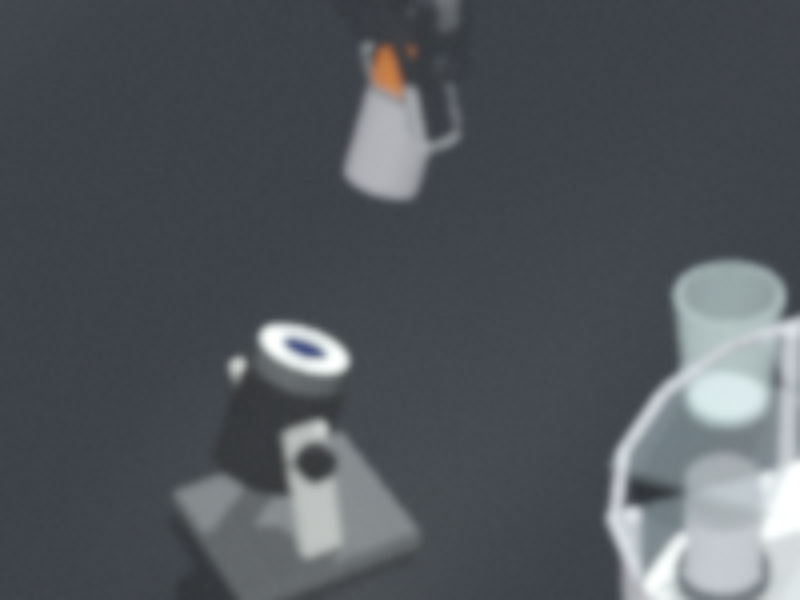

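View pics/t15.png

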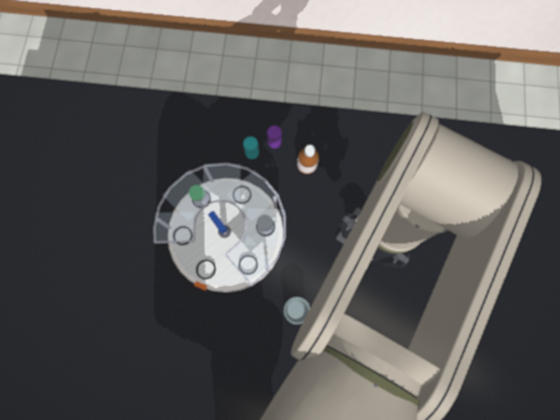

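```bash
python3 -m pendant '[7,-5,8,0,30,0,0,1,0,30]'; python3 -c "
from h import *
snap('wrist','w16');meas('16')
snap('scene','s16');smeas('16')
for i in range(4):
    s=sensors.sense();print(s['tool_pos'].round(1),s['tcp_rot'].round(2),np.abs(s['qd']).max().round(2),s['finger_gap'].round(1));viewer.snapshot('wrist')"
```

```text
time: 16.38
tool_pos: [532.4, -170.3, 227.2]
tcp_rot: [179.7, -5.7, 150.5]
ft_force: [1.1, 0.2, -1.0]
finger_gap: 34.7
wrist: n [-0.333  0.184  0.925] lean 0.391 az 151.1 top [ 531.6 -168.5  263.4] R 17.96571922302246 res 0.49 4288
  base [ 552.9 -180.3  204.2] along 103.1 lateral [3.6 0.3 1.5] 3.9 ang 0.072 move needed [-2.4 -0.9 -4.2]
scene [214 109  27  37 500] [ 554.58567256 -166.55363838  231.87289051]
cyl n [-0.28   0.291  0.915] lean 0.416 az 133.8 rms 2.342789285761551
  base [ 549.  -178.6  203.4] along 104.2 lateral [ 0.2  1.7 -0.3] 1.7 ang 0.134 move needed [ 1.5 -2.6 -3.4]Traceback (most recent call last):
  File "<string>", line 6, in <module>
    s=sensors.sense();print(s['tool_pos'].round(1),s['tcp_rot'].round(2),np.abs(s['qd']).max().round(2),s['finger_gap'].round(1));viewer.snapshot('wrist')
                                                                                                        ^^^^^^^^^^^^^^^^^^^^^
AttributeError: 'float' object has no attribute 'round'
```

```bash
python3 -c "
from h import *
from bench import job
for i in range(3):
    s=sensors.sense();print(s['time'],s['tool_pos'].round(1),s['tcp_rot'].round(2),np.abs(s['qd']).max().round(2),s['finger_gap']);viewer.snapshot('wrist')
s=snap('top','t17');a=load('t15')
# knob angle & bystanders
for t in ('t3','t17'):
    f=load(t);hs=cv2.cvtColor(f['frame'],cv2.COLOR_BGR2HSV);m=cv2.inRange(hs,(105,120,60),(125,255,255));m[:, 240:]=0
    v,u=np.where(m>0);P=np.array([ray(f,x,y,180)[:2] for x,y in zip(u,v)]);
    if len(P):w,E=np.linalg.eigh(np.cov(P.T));print(t,len(P),P.mean(0).round(1),np.degrees(np.arctan2(E[1,1],E[0,1]))%180)
snap('wrist','w17');meas('17')
print(job.hand_in())
"
```

```text
16.4833 [ 531.6 -169.7  226.2] [179.73  -5.78 150.49] 0.43 34.58845664350611
16.5333 [ 531.5 -169.7  226.1] [179.73  -5.78 150.5 ] 0.09 34.359595541079905
16.5833 [ 531.5 -169.8  226.1] [179.73  -5.78 150.49] 0.16 34.22363794653127
t3 6 [548.  109.3] 20.766669122121954
t17 129 [559.7 127.1] 43.23053563445703
wrist: n [-0.329  0.183  0.926] lean 0.386 az 150.9 top [ 530.8 -168.2  262.4] R 17.93057632446289 res 0.48 4246
  base [ 551.9 -179.9  203.1] along 102.5 lateral [2.3 0.8 0.8] 2.6 ang 0.077 move needed [-1.3 -1.3 -3.1]
the job is handed in; nothing more can be done
None
```

The job is handed in at about 16.7 s of the 56 s. The gripper is holding the orange-capped capsule still in front of the lens; no verdict was given.

I turned the carousel 60° anticlockwise by its knob, let go, and gripped the capsule at the opening. Because the moves cannot tilt the tool, I tilted the capsule in the fingers to match the camera's lean, about 0.46 rad. I did this first against its collar, which left it short of the lean. I then dragged its base edge along the bare bench, where the force peaked at about 31 N.

**Final checks:**

| Check | Wrist camera | Scene camera | Allowed |
|---|---|---|---|
| Base distance from lens | 102.5 mm | 104 mm | 85–115 mm |
| Offset from lens axis | 2.6 mm | 1.7 mm | 12 mm in x and y |
| Angle to the view | 0.077 rad | 0.134 rad | 0.17 rad |

- **Stillness:** The tool pose was steady over three readings and the grip gap was 34.2 mm.
- **Carousel:** An overhead picture at 16.1 s shows the grey and green capsules standing in their pockets and the carousel on its click. The last overhead picture put the knob bar at 43°, against 41–42° expected.
- **Beaker and bottle:** They look where they were in the pictures; I did not measure their positions again.

**Disagreements:**
- The two cameras differ on the capsule's angle. I trusted the wrist camera because the fingers partly hide the capsule in the scene view.
- The overhead camera put the carousel's axis about 2.5 mm from where the gripper found it. The lens position could be off by a similar amount.
- The tool had drifted about 6° off vertical by the end, so the capsule leans about 0.07 rad less than the lens axis.

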